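# Switch on under the red guard

### The arm

A 6-joint arm with a two-finger parallel gripper is mounted at the origin on the work surface. World frame = base frame: x ahead of the robot, y to its left, z up, the work surface at z = 0. Lengths are in m, angles in rad, forces in N, time in s.
With the tool pointing down it reaches from about 0.25 to 0.725 m from the base axis. Payload 9.7 kg.
Tool frame: the origin (TCP) lies midway between the tips of the shut fingers; the grasp point (between the pads) lies 19 mm behind it; y points along the fingers, z is the direction in which the jaws open and shut, and the axes are right-handed (so a half turn about y gives the same grasp; the last joint's range is limited). The gripper opens to 85 mm and grips with 20 to 120 N. Pads are 22 mm wide; open, the fingers measure 114 mm over their backs; the gripper's body (76 mm by 85 mm) begins 54 mm behind the grasp point. The pads swing forward as they close: fully open they stand 13 mm farther back than shut.
Start: joints at [1.165, 0.087, 0.176, 1.66, 0, 1.571], TCP at [0.217, 0.505, 0.208] pointing down, gripper open.
Joint ranges: [-3.13, 3.13], [-0.85, 1.81], [-1.15, 1.24], [-2.2, 2.28], [-1.44, 1.52], [-3.14, 3.14]. Speed limits (rad/s): [2.22, 2.22, 2.57, 3.14, 3.14, 3.14].

### API

Orientations are given as a unit quaternion [w, x, y, z].
In Python, from rig import r, viewer, job gives the robot as it stands.
- The arm moves only by the shell command python3 -m handwheel 'ROWS'. ROWS is JSON, a list that holds one entry, the list of rows, each a list of 7 numbers: the turn, a rotation vector about the tool's x, y, z in degrees, then the shift along the tool's x, y, z in cm, then the closure, from 0 (fully open) to 1 (shut). A call has 1 to 20 rows; each row is the pose to reach, as a shift and turn from the pose commanded when the call began, along the tool's axes at that moment; what a row does not reach only later rows make up. A row lasts 1/10 s, in which the tool goes at most 50 mm and 8.59 degrees, less where a joint would pass 70% of its speed; a pose out of reach is approached as far as the arm can. A call with a gripper value outside its range is refused whole. The fingers move at their own pace and stop on an object; the grip force is fixed at half the most. Time passes only in rows, so rows that repeat a pose let the fingers close. It gives the time, the measured TCP pose, the force and the opening at its end, in the units of the state.
- r.get_obs(): the state, without advancing time (a new reading comes with each control period).
- viewer.get_image(name): name is "scene" or "top" or "wrist"; returns a dict with "img" (400x640x3 uint8, red, green, blue), "mtx" (3x3 intrinsics, pixels), "T" (4x4, takes a point from camera to world coordinates). Camera axes: x right, y down, z forward; pixel columns grow to the right and rows downward; lengths in m; the calibration is good to about 2 mm. A picture is of the moment at which its call begins. There is no depth.
- job.finish_job(): hands the job in, once; it reports no verdict.
The state is a dict: "t": time; "joint_positions": joint angles; "dq": joint speeds; "joint_torque": joint torques, N m; "eef_pos": TCP position; "ee_rot": TCP orientation; "force": force on the tool from outside, world axes, zero at the start; "moment": the same for the moment, N m; "width": finger opening in m.
Only numpy, scipy, OpenCV 4.12 (cv2) and the standard library are available. Lean on these libraries where they do the work, as an engineer would, in place of code of your own. Each camera call takes 0.05 s, during which the arm holds its last target.

### The job

Switch on the box with the red guard: with a fingertip tip its guard up and back, push the toggle beneath it right over from the lip side (white marks) to the hinge side (green marks), then tip the guard forward so that it drops fully shut over the toggle. Only push and touch, gently: do not grip anything, do not lift, tilt or shove the box out of its place, and leave the yellow-guarded box and everything else on the bench alone.

Things in the scene. Friction and masses are not known exactly. Their poses are not given: they have to be found in the camera images.
- red_box: The one to switch on: grey switch box, 120 mm deep (own x) x 90 wide (y) x 60 high, 1.6 kg, loose on rubber feet (slides if shoved with over about 9 N). A red guard covers its one toggle. Origin: centre of its underside. Own x runs from the guard's lip side (faces the robot) to its hinge side, z up.
- red_guard (a joint): Red guard's angle about its hinge (parallel to the box's y): 0 shut, 1.5 rad tipped fully back (stop); grows as the lip goes up and over towards the box's +x. 40 g, no spring: below about 0.8 rad it falls shut by its own weight, beyond that it falls back and stays open. Push the lip back and up along its 101 mm arc to open, from behind it to shut.
- red_toggle (a joint): Angle of the toggle under the red guard: 0 off, leaning 0.35 rad to the lip side (box -x, white marks); 0.7 rad on, leaning 0.35 rad to the hinge side (box +x, green marks). Aluminium bat 8 mm thick, pivot at box (0, 0, 60) mm on its top face. Stays where it is left; takes about 1 N at its end.
- red_hinge (a point): Middle of the red guard's hinge line, at (35, 0, 66) mm in the red-guard box's frame, axes as the box's. Shut guard, in mm from here: top plate 44 wide, x +4 to -60, upper face z 44, 4 thick; 3 mm cheeks below its side edges (y +-20.5), x +4 to -58, down to z -4; front open.
- red_guard_lip (a point): Middle of the outer edge of the red guard's lip, a flap 44 mm wide and 30 long, 4 thick, that flares at 45 degrees forward and up from the top plate's front edge; moves with the guard. Shut, this edge is 79 mm in front of and 63 mm above the hinge line.
- red_toggle_tip (a point): Centre of the 12 mm ball end of the toggle under the red guard, 32 mm from its pivot; moves with it.
- yellow_box: A bystander, same make with a yellow guard: grey switch box, 120 mm deep (own x) x 90 wide (y) x 60 high, 1.6 kg, loose on rubber feet (slides if shoved with over about 9 N). A yellow guard covers its one toggle. Origin: centre of its underside. Own x runs from the guard's lip side (faces the robot) to its hinge side, z up.
- yellow_guard (a joint): Angle of the yellow guard, 0 = shut; leave it alone.
- yellow_toggle (a joint): Angle of the toggle under the yellow guard, 0 = off; leave it alone.
- spool: Bystander: Solder spool, 56 mm diameter, 40 high, upright. Origin at the centre of its underside.
- screwdriver: Bystander: Screwdriver lying along its own x. Origin at the centre of its underside.
- bottle: Bystander: Pink bottle, 56 mm diameter, 150 high. Origin at the centre of its underside.
- meter: Bystander: Yellow hand-held meter, 150 x 75 x 42 mm. Origin at the centre of its underside.
- tray: Bystander: Blue divided parts tray, 120 x 170 x 35 mm. Origin at the centre of its underside.
- mug: Bystander: White mug, 80 mm diameter, 90 high. Origin at the centre of its underside.
There are look-alikes about, which are no part of the job. Leave any blue or purple look-alike of the red_box alone.

How it is judged:
By the outcome, as a careful person would: the job done as asked, in the order asked, and still so for the second after the job is handed in, with the robot touching nothing.
It also fails if it takes over 51 s, if anything falls off the work surface, if the arm or the gripper's body presses on something with over 40 N, if the wrist force passes 120 N, or if a joint passes its speed limit or range.

## Working session

There is one attempt and no reset: what is moved stays moved. The work goes in short steps, Python scripts to look and compute and a shell command to move; the robot and the scene stay as the last step left them, time stands still between calls to the robot, and variables do not carry over. Pictures are saved under pics/ and viewed, and the job is handed in when it is done.

```bash
ls; mkdir -p pics; python3 - <<'E'
from rig import r,viewer,job
import cv2,numpy as np
o=r.get_obs()
for k,v in o.items(): print(k,np.round(v,4))
for n in("scene","top","wrist"):
    d=viewer.get_image(n); cv2.imwrite(f"pics/{n}0.png",d["img"][:,:,::-1]); np.savez(f"pics/{n}0.npz",**d); print(n,np.round(d["mtx"],1).tolist(),np.round(d["T"],3).tolist())
E
```

```text
pics
t 0.0
joint_positions [1.165  0.0875 0.1751 1.6598 0.     1.5708]
dq [-0.0004  0.0013 -0.0001  0.0001  0.0001 -0.001 ]
joint_torque [-1.40000e-03 -5.20391e+01  4.64796e+01  1.65000e-02  1.00000e-04
  0.00000e+00]
eef_pos [0.217  0.5051 0.2076]
ee_rot [-0.6921  0.6931 -0.1426  0.1424]
force [ 0.1685 -0.3244  0.4951]
moment [ 0.0152 -0.0184 -0.0704]
width 0.0856
scene [[464.5, 0.0, 326.3], [0.0, 464.5, 196.0], [0.0, 0.0, 1.0]] [[-0.214, 0.808, -0.549, 1.301], [0.977, 0.183, -0.111, 0.164], [0.011, -0.56, -0.829, 1.229], [0.0, 0.0, 0.0, 1.0]]
top [[464.1, 0.0, 319.9], [0.0, 464.1, 199.2], [0.0, 0.0, 1.0]] [[0.006, -0.998, 0.063, 0.429], [-1.0, -0.006, 0.004, -0.021], [-0.004, -0.063, -0.998, 1.573], [0.0, 0.0, 0.0, 1.0]]
wrist [[338.4, 0.0, 322.8], [0.0, 338.4, 203.4], [0.0, 0.0, 1.0]] [[0.395, 0.886, 0.243, 0.155], [0.919, -0.38, -0.106, 0.532], [-0.002, 0.265, -0.964, 0.373], [0.0, 0.0, 0.0, 1.0]]
```

View pics/scene0.png

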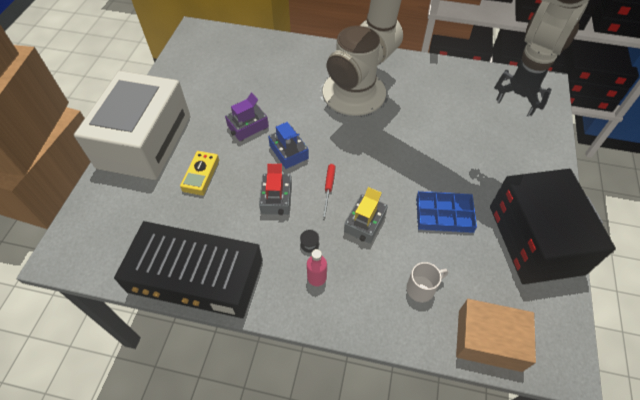

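View pics/top0.png

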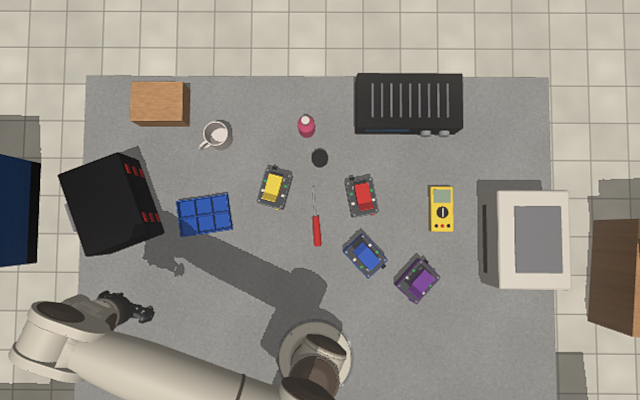

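View pics/wrist0.png

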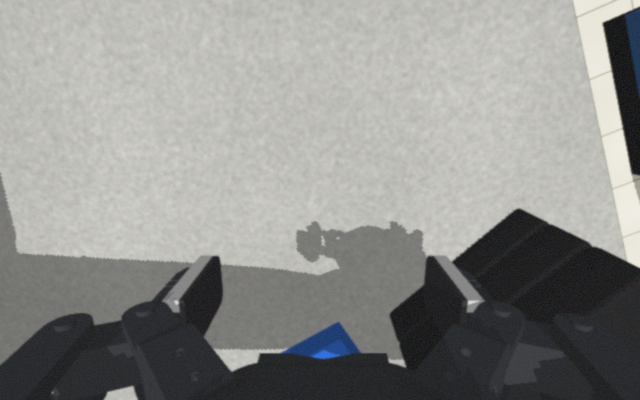

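Candidates: the red box is at top (362,195) and scene (275,190). The blue (365,253), purple (416,278) and yellow (274,186) ones are look-alikes. Only the first has a red guard, so I'll confirm it in an enlarged crop.

```bash
python3 - <<'E'
import cv2,numpy as np
a=cv2.imread("pics/top0.png")[160:230,325:405]; b=cv2.imread("pics/scene0.png")[150:225,235:315]
a=cv2.resize(a,(560,490),interpolation=cv2.INTER_CUBIC)
b=cv2.resize(b,(560,525),interpolation=cv2.INTER_CUBIC)
cv2.imwrite("pics/cropa.png",a);cv2.imwrite("pics/cropb.png",b)
E
```

```text
(no output)
```

View pics/cropa.png

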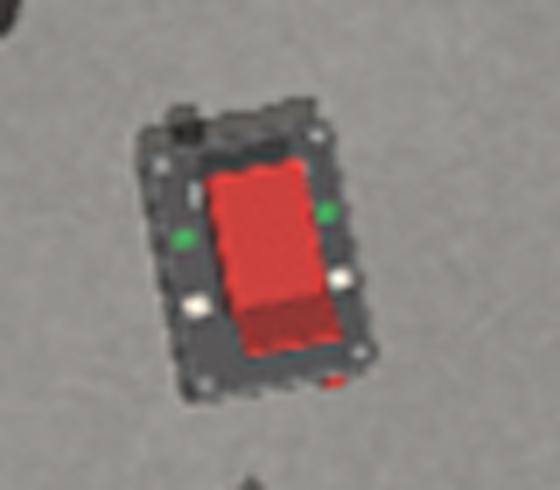

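View pics/cropb.png

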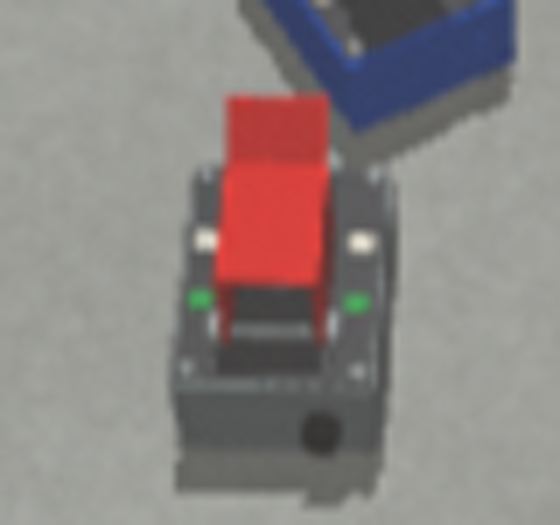

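Confirmed: the red-guarded grey box has its lip and white marks towards the robot and its hinge and green marks away from it. Next I'll measure its pose from the two views.

```bash
cat > h.py <<'E'
import numpy as np,cv2
from scipy.spatial.transform import Rotation as R
from scipy.optimize import least_squares
def Rq(q): return R.from_quat([q[1],q[2],q[3],q[0]])
def ray(d,p,z):
    v=d["T"][:3,:3]@np.linalg.solve(d["mtx"],[p[0],p[1],1.]);o=d["T"][:3,3];return o+v*(z-o[2])/v[2]
def proj(d,P):
    c=np.linalg.inv(d["T"])@np.append(P,1);u=d["mtx"]@c[:3];return u[:2]/u[2]
def blobs(img,lo,hi,roi,mn=3):
    x0,y0,x1,y1=roi;h=cv2.cvtColor(img[y0:y1,x0:x1],cv2.COLOR_RGB2HSV)
    m=cv2.inRange(h,np.array(lo),np.array(hi));n,l,s,c=cv2.connectedComponentsWithStats(m)
    return [(c[i]+[x0,y0],s[i,4]) for i in range(1,n) if s[i,4]>=mn]
E
python3 - <<'E'
from h import *
rois={"top":(340,170,385,222),"scene":(255,160,297,225)}
for n in rois:
    d=dict(np.load(f"pics/{n}0.npz"))
    for nm,lo,hi in(("green",(45,80,60),(85,255,255)),("white",(0,0,185),(180,50,255))):
        for c,a in blobs(d["img"],lo,hi,rois[n]): print(n,nm,c.round(1),a,ray(d,c,.06).round(4))
    x0,y0,x1,y1=rois[n];h=cv2.cvtColor(d["img"][y0:y1,x0:x1],cv2.COLOR_RGB2HSV)
    m=cv2.inRange(h,(0,130,60),(8,255,255))|cv2.inRange(h,(172,130,60),(180,255,255))
    cs,_=cv2.findContours(m,0,2);c=max(cs,key=cv2.contourArea);b=cv2.boxPoints(cv2.minAreaRect(c))+[x0,y0]
    for p in b: print(n,p.round(1),"z.11",ray(d,p,.11).round(4),"z.129",ray(d,p,.129).round(4))
from rig import r
o=r.get_obs();print(Rq(o["ee_rot"]).as_matrix().round(3))
E
```

```text
top green [371. 190.] 9 [ 0.556  -0.1818  0.06  ]
top green [350.7 193.9] 9 [ 0.5429 -0.1154  0.06  ]
top white [373.2 199.4] 5 [ 0.5253 -0.189   0.06  ]
top white [352.7 203.4] 7 [ 0.5117 -0.1221  0.06  ]
top [353.2 184.8] z.11 [ 0.5679 -0.1202  0.11  ] z.129 [ 0.5661 -0.1189  0.129 ]
top [367.4 181.7] z.11 [ 0.5781 -0.1651  0.11  ] z.129 [ 0.5762 -0.1632  0.129 ]
top [373.2 207.8] z.11 [ 0.4954 -0.1834  0.11  ] z.129 [ 0.4946 -0.1813  0.129 ]
top [359. 211.] z.11 [ 0.4852 -0.1386  0.11  ] z.129 [ 0.4845 -0.1371  0.129 ]
scene green [263.  192.3] 7 [ 0.5562 -0.184   0.06  ]
scene green [285.5 192.8] 10 [ 0.5428 -0.1167  0.06  ]
scene white [264.2 183.6] 5 [ 0.5241 -0.1898  0.06  ]
scene white [286.2 184.4] 5 [ 0.512  -0.1228  0.06  ]
scene [266. 164.] z.11 [ 0.4857 -0.1904  0.11  ] z.129 [ 0.4995 -0.1844  0.129 ]
scene [281. 164.] z.11 [ 0.4755 -0.1459  0.11  ] z.129 [ 0.4895 -0.1407  0.129 ]
scene [281. 195.] z.11 [ 0.5856 -0.1154  0.11  ] z.129 [ 0.5978 -0.1107  0.129 ]
scene [266. 195.] z.11 [ 0.5953 -0.1579  0.11  ] z.129 [ 0.6073 -0.1524  0.129 ]
[[ 0.919 -0.     0.395]
 [-0.395 -0.001  0.919]
 [ 0.    -1.    -0.001]]
```

Both views agree: the box origin is about (0.534, -0.151) with yaw 0.194 rad. I'll shut the fingers and hover in front of the lip, with tool x along box x.

```bash
python3 -m handwheel '[[[0,-5,0,3,0,-3,1],[0,-10,0,7,0,-7,1],[0,-15,0,10,0,-11,1],[0,-20,0,14,0,-15,1],[0,-25,0,17,0,-18,1],[0,-30,0,20,0,-22,1],[0,-34.4,0,24,0,-26,1],[0,-34.4,0,27,0,-29,1],[0,-34.4,0,31,0,-33,1],[0,-34.4,0,34,0,-37,1],[0,-34.4,0,38,0,-41,1],[0,-34.4,0,41,0,-44,1],[0,-34.4,0,44,0,-47.5,1],[0,-34.4,0,47,0,-50.5,1],[0,-34.4,0,48.4,0,-52.3,1],[0,-34.4,0,48.4,0,-52.3,1],[0,-34.4,0,48.4,0,-52.3,1],[0,-34.4,0,48.4,0,-52.3,1]]]'
cat > look.py <<'E'
import sys;from h import *;from rig import r,viewer
O=np.array([.5336,-.151,0]);yaw=.194
B=R.from_euler("z",yaw).as_matrix()
def box(p): return B.T@(np.asarray(p)-O)
def world(b): return O+B@np.asarray(b)
if __name__=="__main__":
    o=r.get_obs();print("t",o["t"],"tcp box mm",(box(o["eef_pos"])*1e3).round(1),"F box",(B.T@o["force"]).round(2),"q",o["joint_positions"].round(2),"w",round(o["width"],4))
    M=B.T@Rq(o["ee_rot"]).as_matrix();print("tool axes in box",M.round(3).tolist())
    for a in sys.argv[1:]:
        n,tag=a.split(":")[0],a.split(":")[1];d=viewer.get_image(n);np.savez(f"pics/{n}{tag}.npz",**d);im=d["img"][:,:,::-1]
        if n=="scene": im=cv2.resize(im[120:250,200:360],(800,650))[:600]
        if n=="top": im=cv2.resize(im[150:240,310:420],(733,600))
        cv2.imwrite(f"pics/{n}{tag}.png",im)
E
python3 look.py wrist:1 scene:1
```

```text
t: 1.95
eef_pos: [0.4551, -0.1655, 0.2085]
ee_rot: [0.704, -0.704, -0.069, 0.069]
force: [0.7, -0.7, -0.0]
width: 0.0001
t 1.95 tcp box mm [-79.8   0.9 208.5] F box [ 0.59 -0.78 -0.01] q [-0.35 -0.07  0.02  1.66  0.   -0.54] w 0.0001
tool axes in box [[1.0, -0.0, -0.001], [0.001, 0.0, 1.0], [-0.0, -1.0, 0.0]]
```

View pics/wrist1.png

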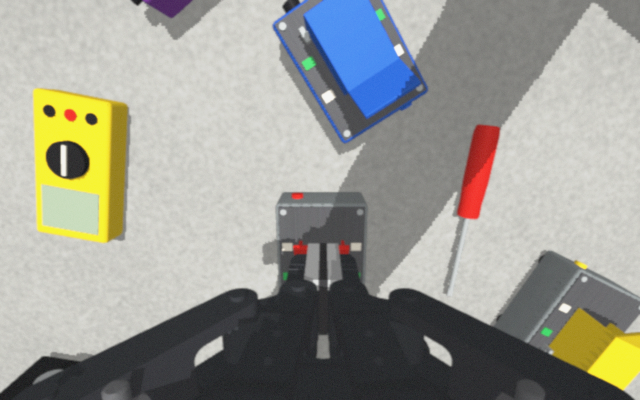

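View pics/scene1.png

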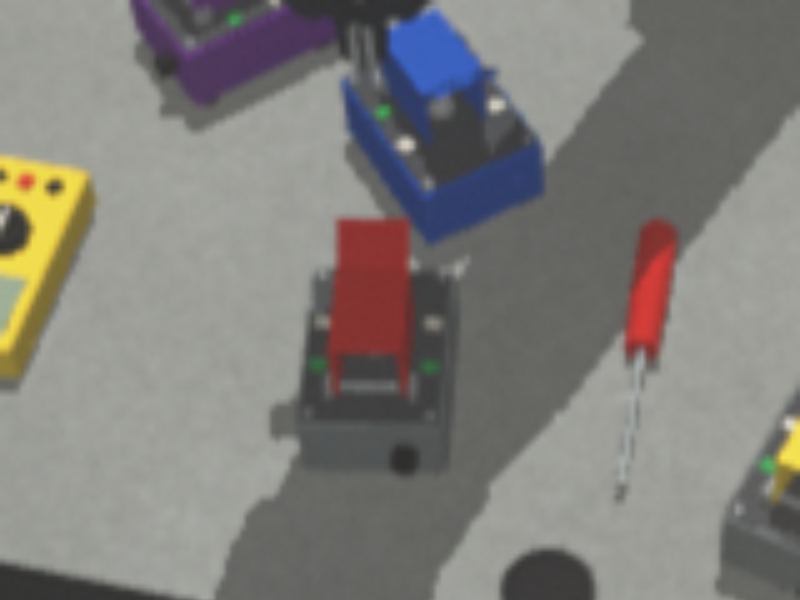

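The wrist view is centred: the box front screws are at (282,212) and (361,212), and the fingers are at 323. The scene view shows the guard still shut. I'll descend in front of the lip and approach in small steps.

```bash
python3 -m handwheel '[[[0,0,0,0,2.5,0,1],[0,0,0,0,5,0,1],[0,0,0,0,7.5,0,1],[0,0,0,0,9.1,0,1],[0,0,0,0.6,9.1,0,1],[0,0,0,1,9.1,0,1],[0,0,0,1,9.1,0,1]]]'
python3 look.py scene:2 top:2
```

```text
t: 2.75
eef_pos: [0.4663, -0.1641, 0.1187]
ee_rot: [-0.703, 0.704, 0.07, -0.068]
force: [-0.9, -0.4, 0.5]
width: 0.0
t 2.75 tcp box mm [-68.5   0.2 118.7] F box [-0.92 -0.24  0.53] q [-0.34 -0.06 -0.15  1.48  0.   -0.53] w 0.0
tool axes in box [[1.0, 0.002, -0.002], [0.002, -0.001, 1.0], [0.002, -1.0, -0.001]]
```

View pics/scene2.png

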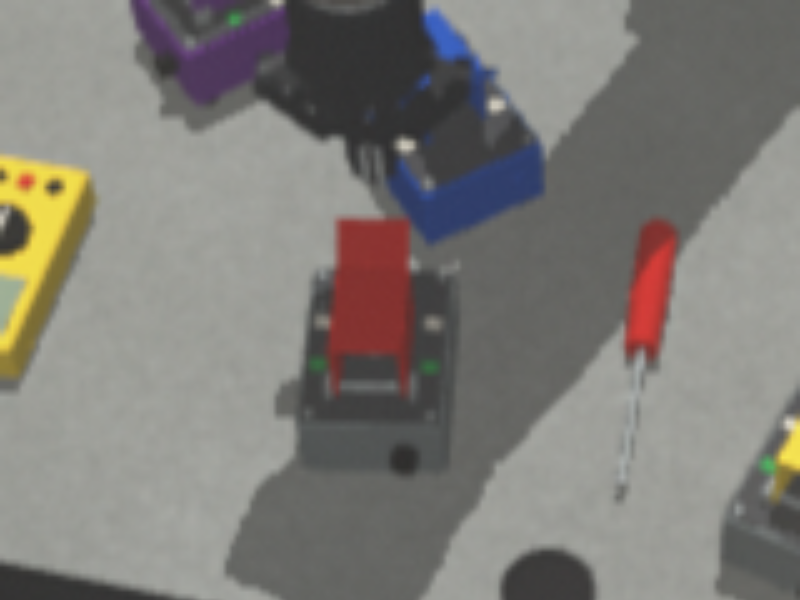

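```bash
python3 - <<'E'
from look import *
d=dict(np.load("pics/scene2.npz"))
for b in([-.0685,0,.119],[-.058,0,.119],[-.044,0,.129],[-.044,.022,.129],[-.044,-.022,.129],[.039,0,.11]):
    print(b,proj(d,world(b)).round(1),((proj(d,world(b))-[200,120])*[5,5]).round(0))
E
python3 -c "
import cv2;a=cv2.imread('pics/scene2.png');"
```

```text
[-0.0685, 0, 0.119] [275.8 158.8] [379. 194.]
[-0.058, 0, 0.119] [275.5 161.5] [378. 208.]
[-0.044, 0, 0.129] [274.9 163.1] [374. 216.]
[-0.044, 0.022, 0.129] [282.2 163.3] [411. 216.]
[-0.044, -0.022, 0.129] [267.5 162.9] [338. 215.]
[0.039, 0, 0.11] [273.  189.5] [365. 347.]
```

View pics/top2.png

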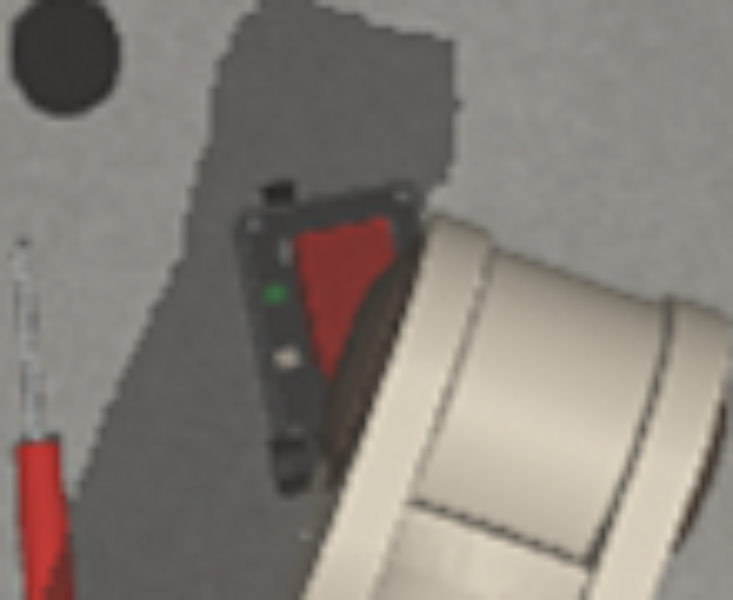

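```bash
python3 - <<'E'
from look import *
d=dict(np.load("pics/scene2.npz"));im=d["img"][140:175,255:295,::-1]
im=cv2.resize(im,(800,600),interpolation=cv2.INTER_NEAREST) if 0 else cv2.resize(im,(680,595),interpolation=cv2.INTER_NEAREST)
im=np.clip(im.astype(float)*1.6,0,255).astype(np.uint8);cv2.imwrite("pics/z2.png",im)
E
```

```text
(no output)
```

View pics/z2.png

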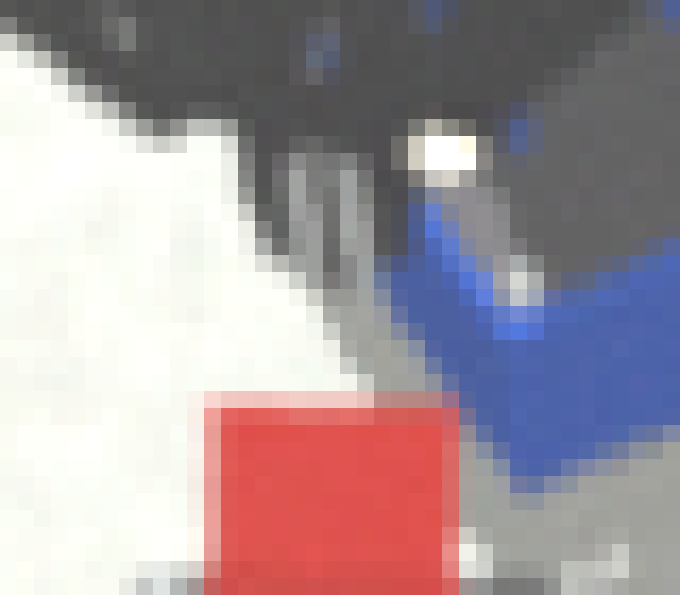

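```bash
python3 -m handwheel '[[[0,0,0,0.3,0.4,0,1],[0,0,0,0.7,0.4,0,1],[0,0,0,1.1,0.4,0,1],[0,0,0,1.5,0.4,0,1],[0,0,0,1.5,0.4,0,1]]]'
python3 look.py scene:3
```

```text
t: 3.35
eef_pos: [0.4804, -0.1613, 0.1133]
ee_rot: [0.704, -0.704, -0.069, 0.069]
force: [-0.2, 0.3, 0.1]
width: 0.0
t 3.35 tcp box mm [-5.420e+01  1.000e-01  1.133e+02] F box [-0.08  0.37  0.09] q [-0.32 -0.03 -0.13  1.47  0.   -0.52] w 0.0
tool axes in box [[1.0, 0.0, -0.001], [0.001, 0.0, 1.0], [0.0, -1.0, 0.0]]
```

View pics/scene3.png

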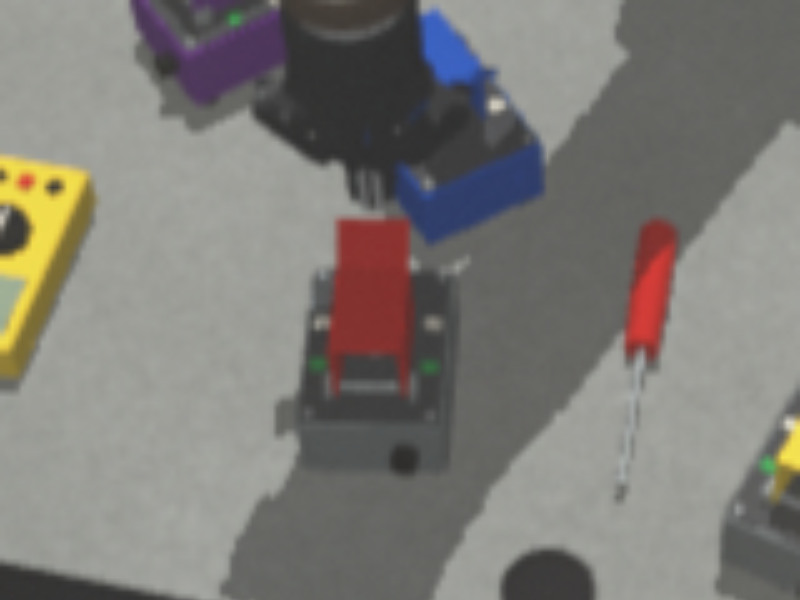

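```bash
python3 -m handwheel '[[[0,0,0,0.3,0,0,1],[0,0,0,0.5,0,0,1],[0,0,0,0.7,0,0,1],[0,0,0,0.8,0,0,1],[0,0,0,0.8,0,0,1]]]'
python3 look.py scene:4; python3 - <<'E'
from look import *
d=dict(np.load("pics/scene4.npz"));im=d["img"][140:175,255:295,::-1]
im=cv2.resize(im,(680,595),interpolation=cv2.INTER_NEAREST)
cv2.imwrite("pics/z4.png",np.clip(im.astype(float)*1.6,0,255).astype(np.uint8))
E
```

```text
t: 3.9
eef_pos: [0.4878, -0.1598, 0.1133]
ee_rot: [0.704, -0.704, -0.069, 0.069]
force: [-0.2, -0.2, -0.1]
width: 0.0003
t 3.9 tcp box mm [-4.660e+01  1.000e-01  1.133e+02] F box [-0.21 -0.21 -0.13] q [-0.32 -0.02 -0.11  1.47  0.   -0.51] w 0.0003
tool axes in box [[1.0, -0.0, -0.001], [0.001, 0.0, 1.0], [-0.0, -1.0, 0.0]]
```

View pics/z4.png

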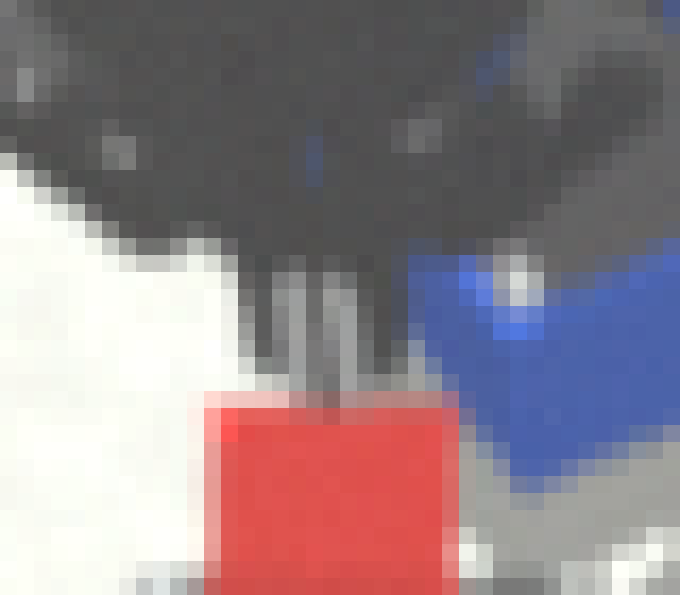

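Tip now right at the lip edge (crop row ~400), no force. Start the arc.

```bash
python3 -m handwheel '[[[0,0,0,0.3,0,0,1],[0,0,0,0.6,-0.2,0,1],[0,0,0,0.9,-0.5,0,1],[0,0,0,1.2,-0.8,0,1],[0,0,0,1.6,-1.1,0,1],[0,0,0,2.0,-1.4,0,1],[0,0,0,2.4,-1.7,0,1],[0,0,0,2.4,-1.7,0,1]]]'
python3 look.py scene:5
```

```text
t: 4.75
eef_pos: [0.5119, -0.1552, 0.1308]
ee_rot: [-0.704, 0.704, 0.069, -0.069]
force: [0.4, 0.7, -0.2]
width: -0.0004
t 4.75 tcp box mm [-2.210e+01  1.000e-01  1.308e+02] F box [ 0.53  0.65 -0.2 ] q [-0.29  0.03 -0.03  1.51  0.   -0.49] w -0.0004
tool axes in box [[1.0, 0.001, -0.001], [0.001, -0.0, 1.0], [0.001, -1.0, -0.0]]
```

View pics/scene5.png

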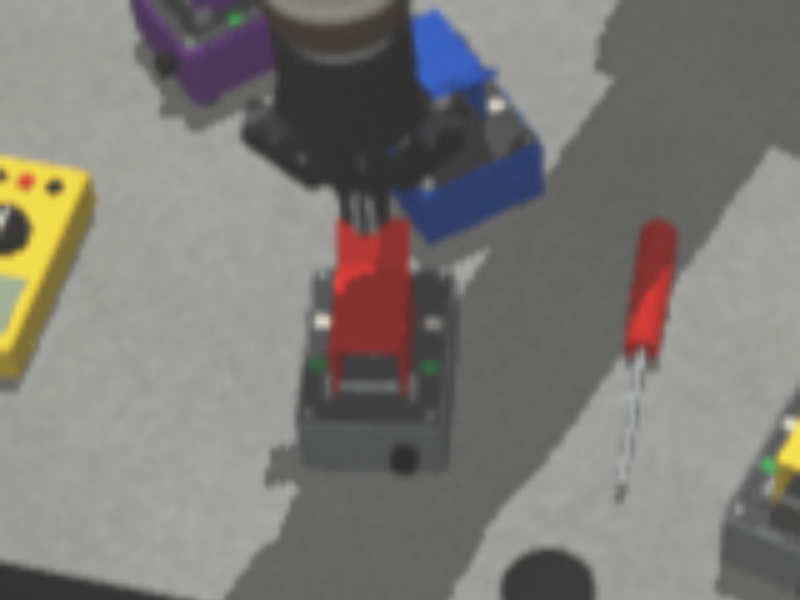

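```bash
python3 - <<'E'
from look import *
d=dict(np.load("pics/scene5.npz"))
for b in([-.0685,0,.1187],[-.0542,0,.1133],[-.0466,0,.1133],[-.0221,0,.1308],[-.0221,0,.15],[-.011,0,.1308]):
    print(b,proj(d,world(b)).round(1))
im=d["img"][130:200,245:305,::-1]
cv2.imwrite("pics/z5.png",np.clip(cv2.resize(im,(510,595),interpolation=cv2.INTER_NEAREST).astype(float)*1.6,0,255).astype(np.uint8))
E
```

```text
[-0.0685, 0, 0.1187] [275.8 158.9]
[-0.0542, 0, 0.1133] [275.6 163.7]
[-0.0466, 0, 0.1133] [275.4 165.6]
[-0.0221, 0, 0.1308] [274.2 168.6]
[-0.0221, 0, 0.15] [273.7 164.6]
[-0.011, 0, 0.1308] [273.9 171.6]
```

View pics/z5.png

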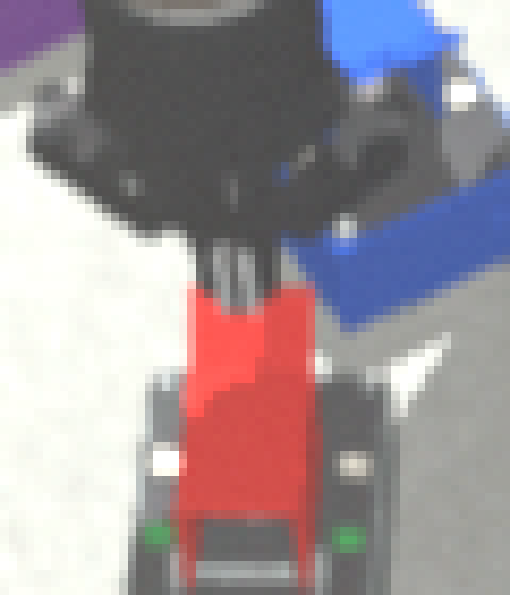

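```bash
python3 look.py wrist:5; python3 - <<'E'
from look import *
d=dict(np.load("pics/wrist5.npz"))
cv2.imwrite("pics/w5z.png",np.clip(cv2.resize(d["img"][170:300,240:400,::-1],(736,598),interpolation=cv2.INTER_CUBIC).astype(float)*1.5,0,255).astype(np.uint8))
for b in([-.0221,0,.1308],[-.044,.022,.129],[-.044,-.022,.129],[-.025,.022,.11],[-.06,.045,.06],[-.06,-.045,.06],[.0,.045,.06]): print(b,proj(d,world(b)).round(1))
E
```

```text
t 4.8 tcp box mm [-2.240e+01  1.000e-01  1.305e+02] F box [ 0.12 -0.25  0.38] q [-0.29  0.03 -0.03  1.51 -0.   -0.49] w 0.0003
tool axes in box [[1.0, 0.0, -0.001], [0.001, -0.0, 1.0], [0.0, -1.0, -0.0]]
[-0.0221, 0, 0.1308] [321.6 244.9]
[-0.044, 0.022, 0.129] [364.5 203.7]
[-0.044, -0.022, 0.129] [278.6 203.7]
[-0.025, 0.022, 0.11] [359.6 226.6]
[-0.06, 0.045, 0.06] [386.6 155.3]
[-0.06, -0.045, 0.06] [257.3 155.2]
[0.0, 0.045, 0.06] [382.5 236.2]
```

View pics/w5z.png

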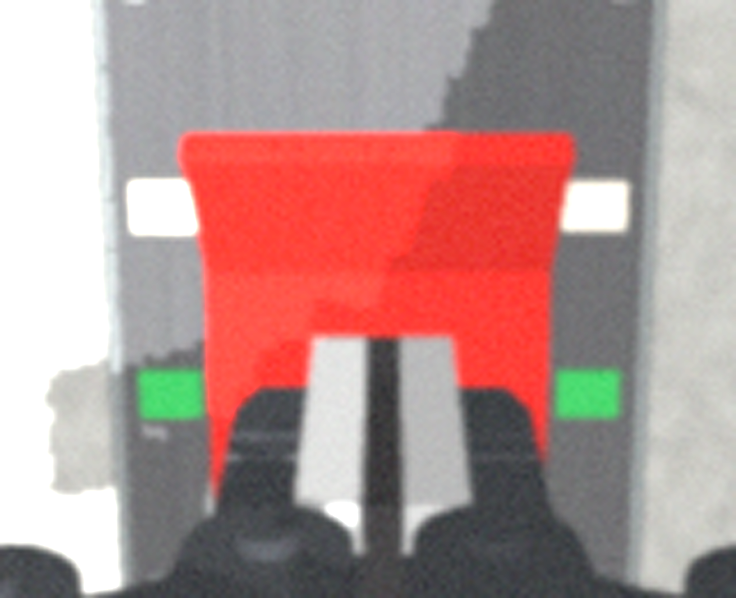

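```bash
python3 - <<'E'
from look import *
s=dict(np.load("pics/scene5.npz"));w=dict(np.load("pics/wrist5.npz"))
for dz in(0,10,20,25,30):
  for h in (6,11,14):
    print(dz,h,"sc2",proj(s,world([-.0685+h/1e3,0,.1187+dz/1e3])).round(1),"sc5",proj(s,world([-.0221+h/1e3,0,.1308+dz/1e3])).round(1),"wr",proj(w,world([-.0224-h/1e3,0,.1305+dz/1e3])).round(1), "wr y+8", proj(w,world([-.0224-h/1e3,.008,.1305+dz/1e3])).round(1))
print("obs sc2 (274.4,156.5) sc5 (273.2,166.5) wr (323.5,243), strip edges 307.4,338.9")
E
```

```text
0 6 sc2 [275.6 160.4] sc5 [274.  170.2] wr [321.6 233.4] wr y+8 [337.  233.4]
0 11 sc2 [275.5 161.7] sc5 [273.9 171.5] wr [321.6 224.3] wr y+8 [337.1 224.3]
0 14 sc2 [275.4 162.5] sc5 [273.8 172.3] wr [321.6 218.7] wr y+8 [337.1 218.8]
10 6 sc2 [275.4 158.4] sc5 [273.7 168.1] wr [321.5 240.5] wr y+8 [337.8 240.5]
10 11 sc2 [275.2 159.7] sc5 [273.6 169.5] wr [321.5 230.9] wr y+8 [337.9 230.9]
10 14 sc2 [275.2 160.4] sc5 [273.5 170.3] wr [321.5 225.1] wr y+8 [338.  225.1]
20 6 sc2 [275.1 156.3] sc5 [273.5 166. ] wr [321.4 248.5] wr y+8 [338.7 248.5]
20 11 sc2 [275.  157.6] sc5 [273.3 167.4] wr [321.4 238.4] wr y+8 [338.8 238.4]
20 14 sc2 [274.9 158.4] sc5 [273.2 168.2] wr [321.4 232.2] wr y+8 [338.9 232.3]
25 6 sc2 [275.  155.2] sc5 [273.3 165. ] wr [321.4 252.9] wr y+8 [339.2 252.9]
25 11 sc2 [274.8 156.5] sc5 [273.2 166.3] wr [321.4 242.5] wr y+8 [339.3 242.5]
25 14 sc2 [274.8 157.3] sc5 [273.1 167.2] wr [321.4 236.2] wr y+8 [339.4 236.2]
30 6 sc2 [274.8 154.2] sc5 [273.2 163.9] wr [321.3 257.6] wr y+8 [339.7 257.6]
30 11 sc2 [274.7 155.5] sc5 [273.  165.3] wr [321.3 246.9] wr y+8 [339.9 246.9]
30 14 sc2 [274.6 156.2] sc5 [272.9 166.1] wr [321.3 240.3] wr y+8 [340.  240.4]
obs sc2 (274.4,156.5) sc5 (273.2,166.5) wr (323.5,243), strip edges 307.4,338.9
```

Both views put the visible tip about 25 mm higher than the reported TCP, with a half-width of 11 mm, so I passed over the lip without touching it. The wrist picture shows the guard shut and the box unmoved. I'll back off, go lower and check with the wrist view.

```bash
python3 -m handwheel '[[[0,0,0,0,-0.7,0,1],[0,0,0,-2,-0.7,0,1],[0,0,0,-4,-0.7,0,1],[0,0,0,-5.5,-0.7,0,1],[0,0,0,-5.5,0,0,1],[0,0,0,-5.5,2,0,1],[0,0,0,-5.5,3.5,0,1],[0,0,0,-5.5,4.1,0,1],[0,0,0,-5.5,4.1,0,1]]]'
cat > wz.py <<'E'
import sys;from look import *
t=sys.argv[1];d=dict(np.load(f"pics/wrist{t}.npz"))
cv2.imwrite(f"pics/w{t}z.png",np.clip(cv2.resize(d["img"][130:300,220:420,::-1],(700,595),interpolation=cv2.INTER_CUBIC).astype(float)*1.4,0,255).astype(np.uint8))
E
python3 look.py wrist:6 scene:6; python3 wz.py 6
```

```text
t: 5.75
eef_pos: [0.457, -0.1656, 0.0883]
ee_rot: [0.704, -0.703, -0.068, 0.069]
force: [0.2, -0.4, 0.3]
width: -0.0
t 5.75 tcp box mm [-78.    0.5  88.3] F box [ 0.12 -0.38  0.33] q [-0.35 -0.08 -0.22  1.43  0.   -0.54] w -0.0
tool axes in box [[1.0, -0.002, -0.001], [0.001, 0.001, 1.0], [-0.002, -1.0, 0.001]]
```

View pics/w6z.png

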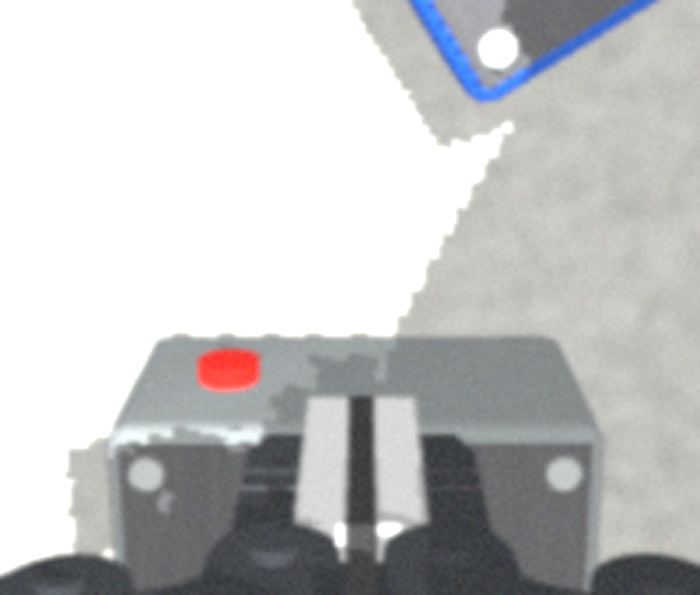

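View pics/scene6.png

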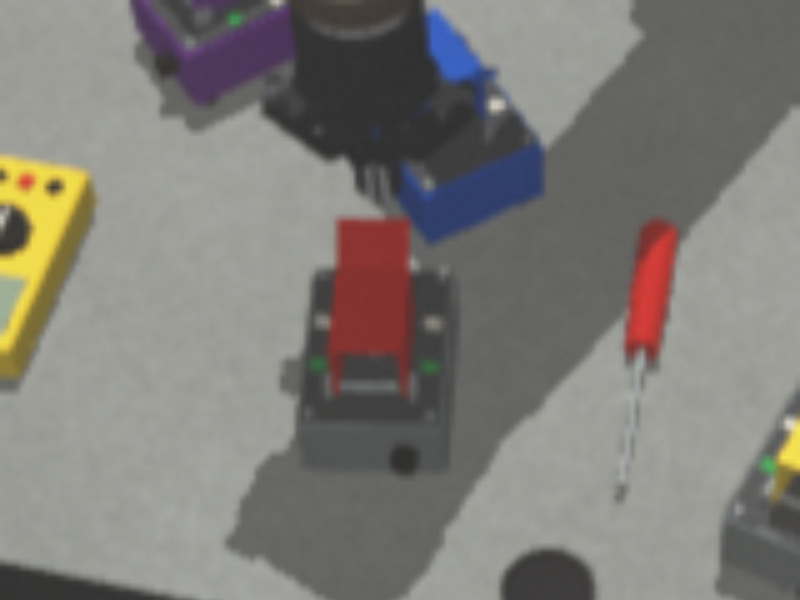

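The tip is clear in front of the box. Approaching: contact is expected after about 2.3 cm.

```bash
python3 -m handwheel '[[[0,0,0,0.6,0,0,1],[0,0,0,1.2,0,0,1],[0,0,0,1.7,0,0,1],[0,0,0,2.1,0,0,1],[0,0,0,2.5,-0.1,0,1],[0,0,0,2.9,-0.3,0,1],[0,0,0,3.3,-0.6,0,1],[0,0,0,3.7,-1.0,0,1],[0,0,0,3.7,-1.0,0,1]]]'
python3 look.py wrist:7 scene:7; python3 wz.py 7
```

```text
t: 6.75
eef_pos: [0.4945, -0.1586, 0.0999]
ee_rot: [-0.704, 0.704, 0.069, -0.069]
force: [-0.9, -0.3, -0.4]
width: -0.0002
t 6.75 tcp box mm [-39.9   0.   99.9] F box [-0.95 -0.1  -0.35] q [-0.31 -0.   -0.12  1.45  0.   -0.51] w -0.0002
tool axes in box [[1.0, 0.001, -0.001], [0.001, -0.0, 1.0], [0.001, -1.0, -0.0]]
```

View pics/w7z.png

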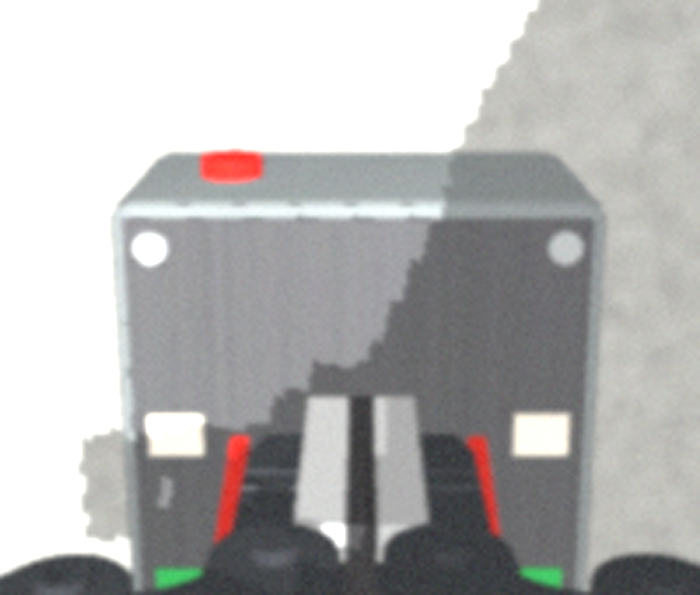

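View pics/scene7.png

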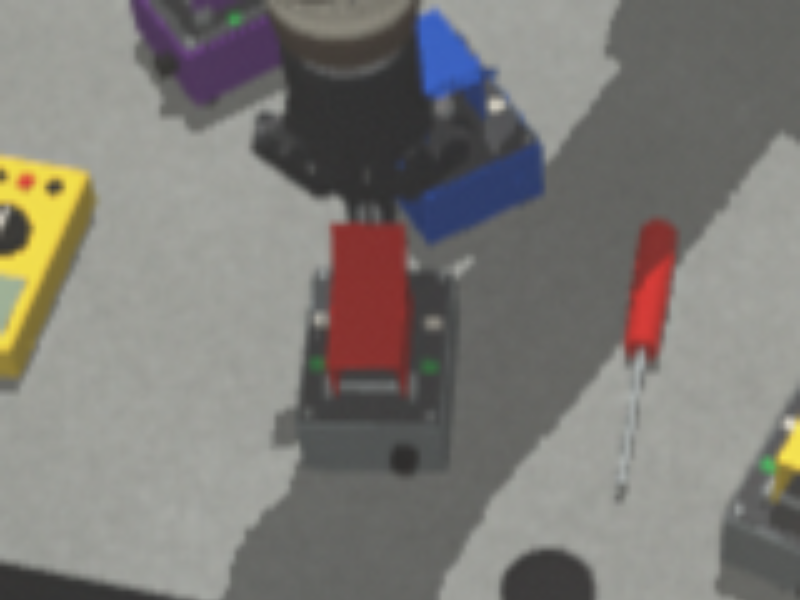

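The guard is lifting as computed: its plate rear edge moved from crop row 352 to 370, θ≈0.2. Continuing the arc past the balance point.

```bash
python3 -m handwheel '[[[0,0,0,0.4,-0.3,0,1],[0,0,0,0.8,-0.6,0,1],[0,0,0,1.2,-0.8,0,1],[0,0,0,1.6,-1.1,0,1],[0,0,0,2.0,-1.3,0,1],[0,0,0,2.5,-1.5,0,1],[0,0,0,3.0,-1.7,0,1],[0,0,0,3.4,-1.9,0,1],[0,0,0,3.9,-2.1,0,1],[0,0,0,4.4,-2.2,0,1],[0,0,0,4.9,-2.3,0,1],[0,0,0,5.4,-2.3,0,1],[0,0,0,5.9,-2.3,0,1],[0,0,0,6.4,-2.3,0,1],[0,0,0,6.9,-2.3,0,1],[0,0,0,7.4,-2.3,0,1],[0,0,0,7.9,-2.3,0,1],[0,0,0,8.4,-2.2,0,1],[0,0,0,8.4,-2.2,0,1]]]'
python3 look.py wrist:8 scene:8
```

```text
t: 8.75
eef_pos: [0.5765, -0.1423, 0.1211]
ee_rot: [0.704, -0.704, -0.069, 0.069]
force: [-0.4, 0.3, 0.0]
width: -0.0001
t 8.75 tcp box mm [ 43.8   0.2 121.1] F box [-0.32  0.34  0.  ] q [-0.24  0.18  0.11  1.5   0.   -0.44] w -0.0001
tool axes in box [[1.0, -0.0, -0.001], [0.001, 0.0, 1.0], [-0.0, -1.0, 0.0]]
```

View pics/scene8.png

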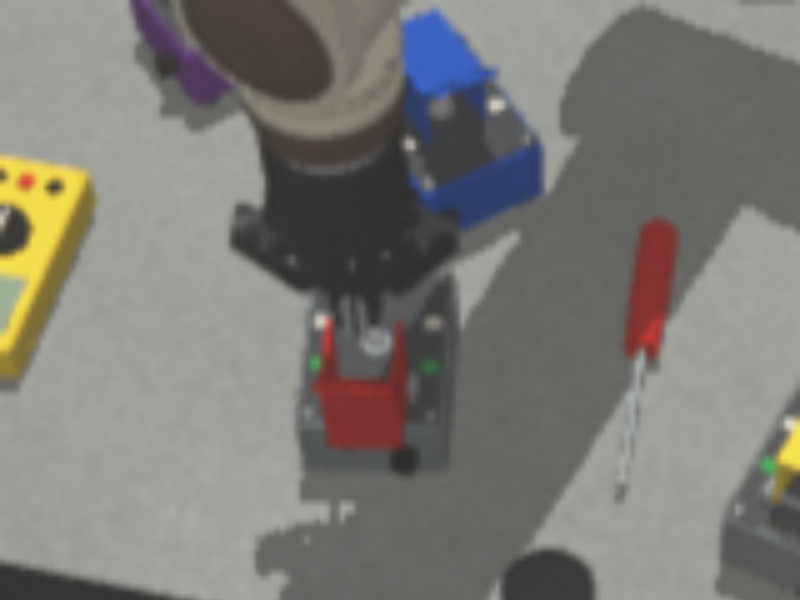

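View pics/wrist8.png

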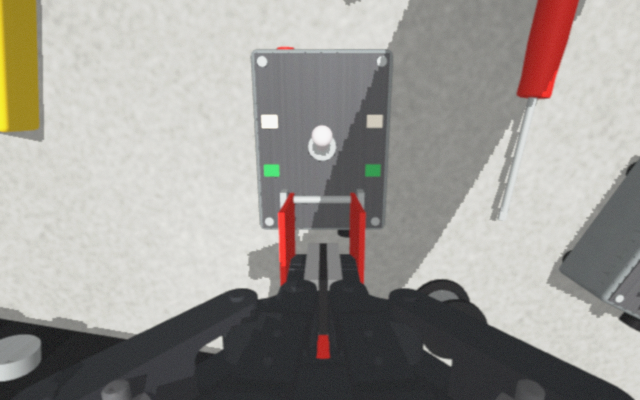

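The guard is fully open (red plate standing behind the hinge at scene crop (365,410)). The toggle ball is at wrist (321,135), leaning to the white marks. I'll re-measure the box from the wrist marks.

```bash
python3 - <<'E'
from look import *
d=dict(np.load("pics/wrist8.npz"))
for nm,lo,hi in(("green",(45,80,60),(85,255,255)),("white",(0,0,200),(180,45,255))):
    for c,a in blobs(d["img"],lo,hi,(262,100,382,190),30): print(nm,c.round(1),a,(box(ray(d,c,.06))*1e3).round(1))
for p,z in(((321,134),.09),((321,147),.06)): print(p,(box(ray(d,p,z))*1e3).round(1))
E
```

```text
green [271.3 170. ] 207 [ 14.9 -34.1  60. ]
green [372.5 170. ] 206 [14.9 34.3 60. ]
white [269.5 121. ] 207 [-17.3 -34.   60. ]
white [374.1 120.6] 138 [-17.6  34.1  60. ]
white [321.9 141.2] 521 [-4.3  0.1 60. ]
(321, 134) [-10.9  -0.3  90. ]
(321, 147) [-0.5 -0.5 60. ]
```

```bash
python3 -m handwheel '[[[0,0,0,0,-1,0,1],[0,0,0,-1,-2,0,1],[0,0,0,-3,-2,0,1],[0,0,0,-5,-2,0,1],[0,0,0,-7,-2,0,1],[0,0,0,-8.4,-2,0,1],[0,0,0,-8.4,0,0,1],[0,0,0,-8.4,2,0,1],[0,0,0,-8.4,4,0,1],[0,0,0,-8.4,5.5,0,1],[0,0,0,-8.4,6.1,0,1],[0,0,0,-8.4,6.1,0,1]]]'
python3 look.py wrist:9 scene:9;python3 wz.py 9
```

```text
t: 10.05
eef_pos: [0.4932, -0.1587, 0.0601]
ee_rot: [0.704, -0.704, -0.068, 0.069]
force: [-0.4, 0.4, -0.4]
width: 0.0003
t 10.05 tcp box mm [-41.1   0.3  60.1] F box [-0.28  0.45 -0.41] q [-0.31  0.01 -0.19  1.37 -0.   -0.51] w 0.0003
tool axes in box [[1.0, -0.001, -0.001], [0.001, 0.0, 1.0], [-0.001, -1.0, 0.0]]
```

View pics/w9z.png

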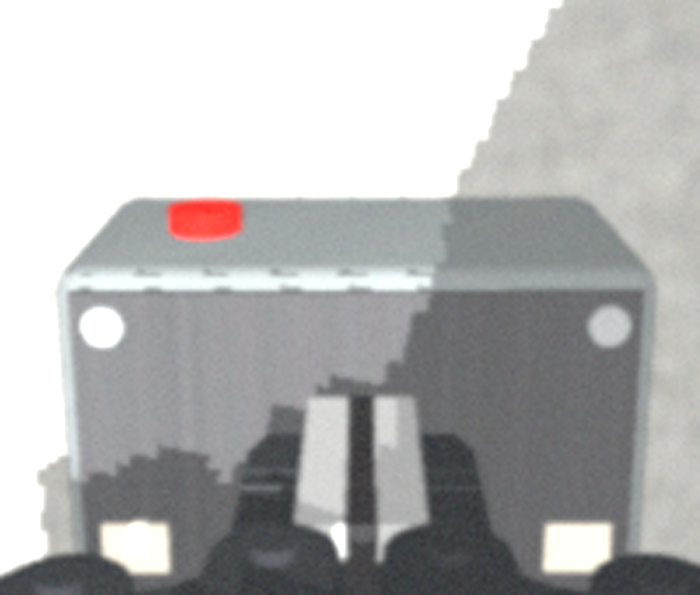

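View pics/scene9.png

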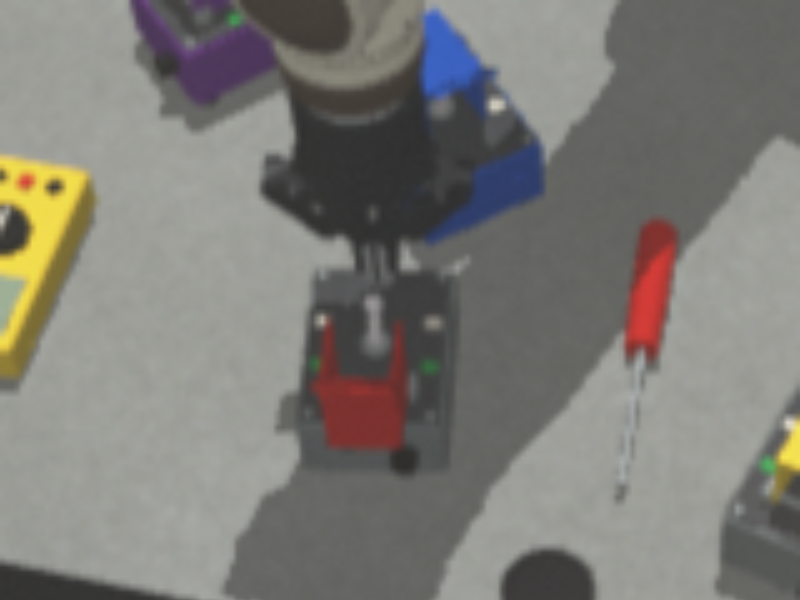

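The finger is in front of the toggle, and the open guard is clear of the gripper. Now pushing the toggle.

```bash
python3 -m handwheel '[[[0,0,0,0.5,0,0,1],[0,0,0,0.9,0,0,1],[0,0,0,1.2,0,0,1],[0,0,0,1.5,0,0,1],[0,0,0,1.8,0,0,1],[0,0,0,2.1,0,0,1],[0,0,0,2.4,0,0,1],[0,0,0,2.7,0,0,1],[0,0,0,3.0,0,0,1],[0,0,0,3.2,0,0,1],[0,0,0,3.2,0,0,1]]]'
python3 look.py scene:10; python3 -m handwheel '[[[0,0,0,0.1,0,0,1],[0,0,0,0.2,0,0,1],[0,0,0,0.2,0,0,1]]]'; python3 look.py wrist:11 scene:11;python3 wz.py 11
```

```text
t: 11.25
eef_pos: [0.5253, -0.1525, 0.0603]
ee_rot: [0.704, -0.704, -0.069, 0.069]
force: [-0.4, 0.3, 0.2]
width: 0.0003
t 11.25 tcp box mm [-8.5  0.2 60.3] F box [-0.35  0.4   0.21] q [-0.28  0.07 -0.12  1.37  0.   -0.48] w 0.0003
tool axes in box [[1.0, 0.0, -0.001], [0.001, 0.0, 1.0], [0.0, -1.0, 0.0]]
t: 11.6
eef_pos: [0.5269, -0.1521, 0.0602]
ee_rot: [0.704, -0.704, -0.069, 0.069]
force: [-0.8, -0.5, -0.2]
width: -0.0
t 11.6 tcp box mm [-6.8  0.2 60.2] F box [-0.92 -0.33 -0.22] q [-0.28  0.08 -0.12  1.37 -0.   -0.48] w -0.0
tool axes in box [[1.0, -0.0, -0.001], [0.001, 0.0, 1.0], [-0.0, -1.0, 0.0]]
```

View pics/scene11.png

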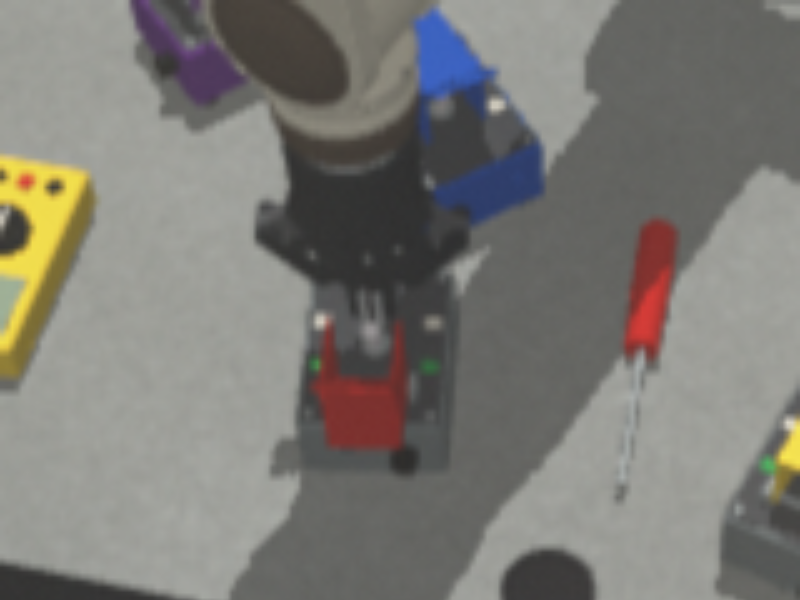

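```bash
for i in 1; do python3 -m handwheel '[[[0,0,0,0.1,0,0,1],[0,0,0,0.1,0,0,1]]]'; python3 -m handwheel '[[[0,0,0,0.1,0,0,1],[0,0,0,0.1,0,0,1]]]';  done; python3 - <<'E'
from look import *
F=[]
for i in range(6):
    o=r.get_obs();F.append(B.T@o["force"]);viewer.get_image("top")
print(np.mean(F,0).round(2),(box(o["eef_pos"])*1e3).round(1),o["t"])
E
python3 look.py scene:12; python3 - <<'E'
from look import *
d=dict(np.load("pics/scene12.npz"))
cv2.imwrite("pics/z12.png",np.clip(cv2.resize(d["img"][165:215,250:300,::-1],(600,600),interpolation=cv2.INTER_CUBIC).astype(float)*1.6,0,255).astype(np.uint8))
E
```

```text
t: 11.9
eef_pos: [0.5274, -0.152, 0.0602]
ee_rot: [0.704, -0.704, -0.068, 0.069]
force: [-3.5, -2.2, 0.2]
width: -0.0001
t: 12.1
eef_pos: [0.5277, -0.1519, 0.0602]
ee_rot: [-0.704, 0.704, 0.068, -0.069]
force: [-7.9, -2.3, 1.2]
width: -0.0001
[-8.6  -0.17  1.49] [-6.   0.2 60.1] 12.35
t 12.4 tcp box mm [-6.   0.2 60.1] F box [-8.83 -0.05  1.07] q [-0.28  0.08 -0.12  1.38 -0.   -0.47] w -0.0002
tool axes in box [[1.0, -0.003, -0.0], [0.0, 0.0, 1.0], [-0.003, -1.0, 0.0]]
```

View pics/z12.png

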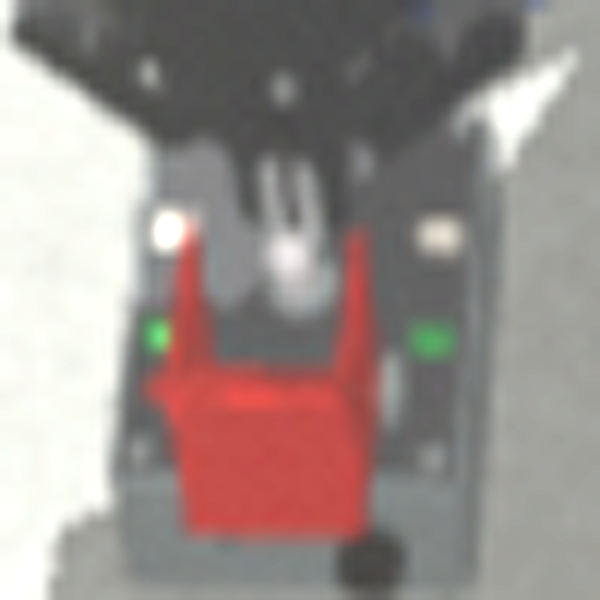

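The force rose to 8.6 N, so the toggle is at its stop. I'll back off at once, then look from above.

```bash
python3 -m handwheel '[[[0,0,0,-0.5,0,0,1],[0,0,0,-1.5,0,0,1],[0,0,0,-2.5,-1,0,1],[0,0,0,-2.5,-4,0,1],[0,0,0,-2.5,-7,0,1],[0,0,0,-2.5,-10,0,1],[0,0,0,0,-12,0,1],[0,0,0,4,-12,0,1],[0,0,0,8,-12,0,1],[0,0,0,9,-12,0,1],[0,0,0,9,-12,0,1]]]'
python3 look.py wrist:13 scene:13; python3 - <<'E'
from look import *
d=dict(np.load("pics/wrist13.npz"))
for nm,lo,hi in(("green",(45,80,60),(85,255,255)),("white",(0,0,200),(180,45,255))):
    for c,a in blobs(d["img"],lo,hi,(240,60,400,260),30): print(nm,c.round(1),a,(box(ray(d,c,.06))*1e3).round(1))
E
```

```text
t: 13.55
eef_pos: [0.6177, -0.1341, 0.1802]
ee_rot: [0.704, -0.704, -0.069, 0.069]
force: [-0.0, 0.7, -0.2]
width: 0.0001
t 13.55 tcp box mm [ 85.8   0.4 180.2] F box [ 0.12  0.69 -0.22] q [-0.21  0.28  0.35  1.63  0.   -0.41] w 0.0001
tool axes in box [[1.0, -0.0, -0.001], [0.001, 0.0, 1.0], [-0.0, -1.0, 0.0]]
green [279.6 106. ] 149 [ 14.6 -34.2  60. ]
green [364. 106.] 142 [14.6 34.2 60. ]
white [258.3 167.6] 6875 [ 65. -54.  60.]
white [278.5  64.4] 138 [-16.8 -34.1  60. ]
white [364.6  64. ] 115 [-17.2  33.6  60. ]
white [321.7  88.2] 553 [ 0.9 -0.1 60. ]
white [318.1 130. ] 194 [33.6 -3.1 60. ]
white [277.5 150.8] 36 [ 50.8 -37.2  60. ]
white [311.7 173.3] 198 [69.9 -8.6 60. ]
```

View pics/wrist13.png

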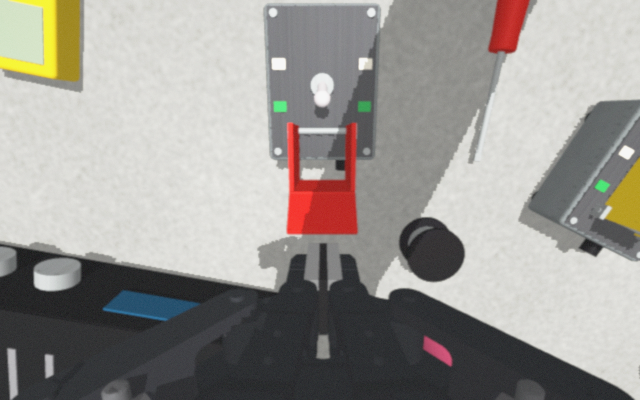

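View pics/scene13.png

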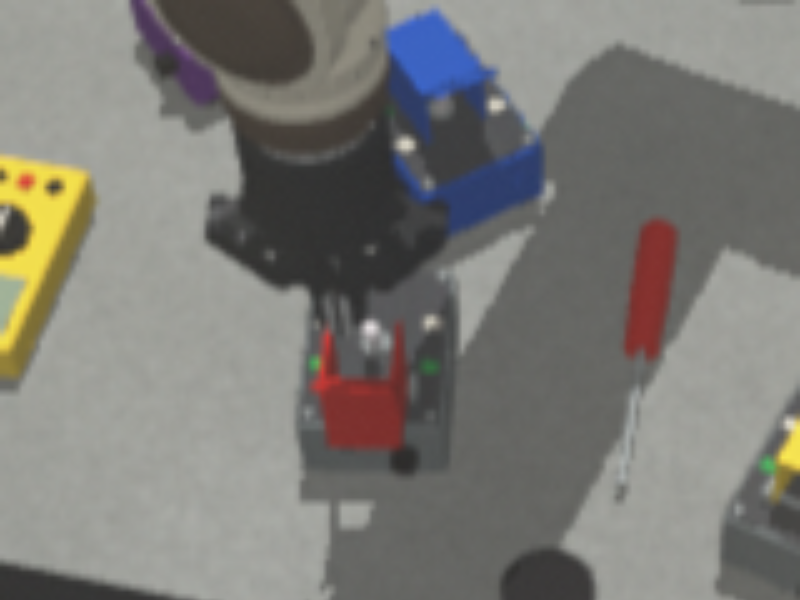

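```bash
python3 - <<'E'
from look import *
d=dict(np.load("pics/wrist13.npz"));t=dict(np.load("pics/top0.npz"));s=dict(np.load("pics/scene0.npz"))
print("ball",(box(ray(d,(322,98),.09))*1e3).round(1))
print("bottle cap top",(box(ray(t,(306,119),.15))*1e3).round(0),(box(ray(s,(317,253),.15))*1e3).round(0))
print("spool",(box(ray(t,(319.5,157.5),.04))*1e3).round(0))
# black unit front top edge in top view (357,130),(462,133)
for z in(.0,.08,.12): print(z,(box(ray(t,(357,130),z))*1e3).round(0),(box(ray(t,(462,133),z))*1e3).round(0),"scene",(box(ray(s,(262,240),z))*1e3).round(0),(box(ray(s,(148,222),z))*1e3).round(0))
E
```

```text
ball [ 9.4  0.2 90. ]
bottle cap top [265. 132. 150.] [263. 137. 150.]
spool [156. 110.  40.]
0.0 [231. -35.   0.] [ 154. -386.    0.] scene [148. -33.   0.] [  95. -388.    0.]
0.08 [215. -25.  80.] [ 142. -358.   80.] scene [191. -20.  80.] [ 142. -352.   80.]
0.12 [208. -21. 120.] [ 136. -345.  120.] scene [213. -14. 120.] [ 165. -334.  120.]
```

The toggle is fully on (ball at about +11 mm) and the box hasn't moved (marks within 0.5 mm). Going behind the open guard, still well short of the bottle and the black unit.

```bash
python3 -m handwheel '[[[0,0,0,2,0,0,1],[0,0,0,3.6,0,0,1],[0,0,0,3.6,0,0,1],[0,0,0,3.6,2,0,1],[0,0,0,3.6,4,0,1],[0,0,0,3.6,5.5,0,1],[0,0,0,3.6,7,0,1],[0,0,0,3.6,7,0,1]]]'
python3 look.py wrist:14 scene:14
```

```text
t: 14.45
eef_pos: [0.6502, -0.1277, 0.1091]
ee_rot: [0.704, -0.704, -0.067, 0.069]
force: [-0.9, -1.1, -0.4]
width: 0.0001
t 14.45 tcp box mm [118.9   0.4 109.1] F box [-1.14 -0.94 -0.43] q [-0.19  0.35  0.29  1.52 -0.   -0.39] w 0.0001
tool axes in box [[1.0, -0.003, 0.0], [-0.0, 0.001, 1.0], [-0.003, -1.0, 0.001]]
```

View pics/wrist14.png

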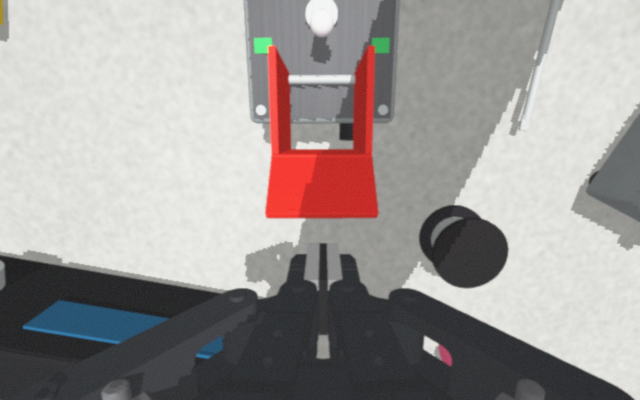

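View pics/scene14.png

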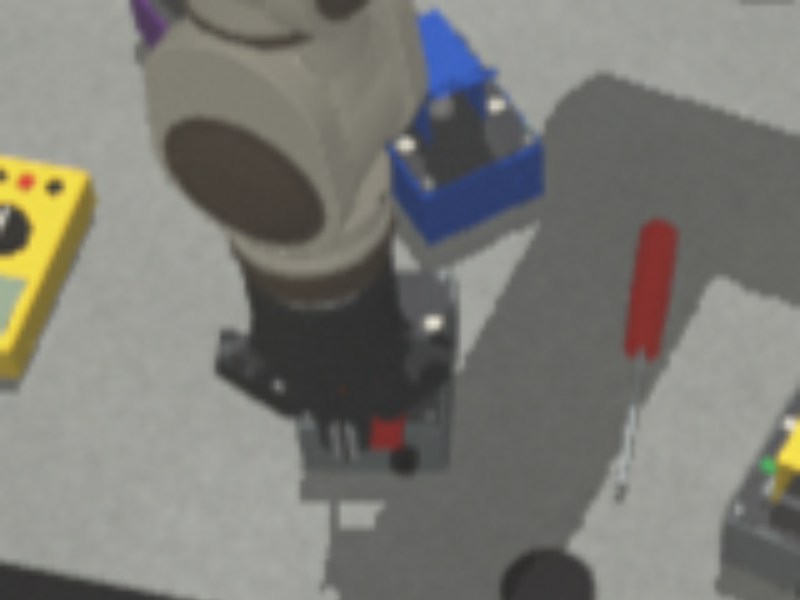

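The finger is behind the lip with a small gap (lip edge at wrist row 217, tip at 243). Pushing forward along the arc.

```bash
python3 -m handwheel '[[[0,0,0,-0.6,0,0,1],[0,0,0,-1.1,0,0,1],[0,0,0,-1.5,0,0,1],[0,0,0,-1.9,-0.1,0,1],[0,0,0,-2.3,-0.3,0,1],[0,0,0,-2.7,-0.5,0,1],[0,0,0,-3.1,-0.7,0,1],[0,0,0,-3.6,-0.9,0,1],[0,0,0,-4.1,-1.1,0,1],[0,0,0,-4.6,-1.3,0,1],[0,0,0,-5.1,-1.4,0,1],[0,0,0,-5.6,-1.5,0,1],[0,0,0,-6.1,-1.6,0,1],[0,0,0,-6.6,-1.7,0,1],[0,0,0,-7.1,-1.7,0,1],[0,0,0,-7.6,-1.7,0,1],[0,0,0,-8.1,-1.7,0,1],[0,0,0,-8.1,-1.7,0,1]]]'
python3 look.py wrist:15 scene:15
```

```text
t: 16.35
eef_pos: [0.5725, -0.1432, 0.1275]
ee_rot: [-0.704, 0.704, 0.069, -0.069]
force: [0.4, -0.4, 0.6]
width: -0.0001
t 16.35 tcp box mm [ 39.7   0.2 127.5] F box [ 0.29 -0.49  0.61] q [-0.25  0.17  0.11  1.51 -0.   -0.44] w -0.0001
tool axes in box [[1.0, -0.0, -0.0], [0.0, -0.0, 1.0], [-0.0, -1.0, -0.0]]
```

View pics/wrist15.png

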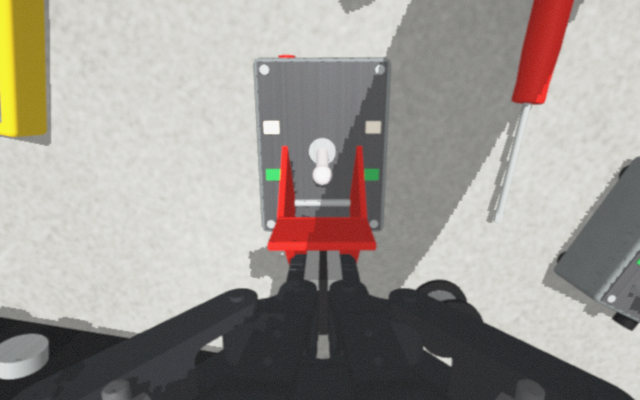

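The guard is near its balance point and following the finger. A little further.

```bash
python3 -m handwheel '[[[0,0,0,-0.4,0,0,1],[0,0,0,-0.8,0,0,1],[0,0,0,-1.2,0,0,1],[0,0,0,-1.6,0,0,1],[0,0,0,-2.0,0,0,1],[0,0,0,-2.0,0,0,1],[0,0,0,-2.0,0,0,1],[0,0,0,-2.0,0,0,1],[0,0,0,-2.0,0,0,1]]]'
python3 look.py wrist:16 scene:16
```

```text
t: 17.35
eef_pos: [0.5536, -0.1469, 0.1273]
ee_rot: [0.704, -0.704, -0.069, 0.069]
force: [0.4, -0.0, 0.1]
width: 0.0001
t 17.35 tcp box mm [ 20.4   0.2 127.3] F box [ 0.37 -0.12  0.11] q [-0.26  0.13  0.06  1.51  0.   -0.45] w 0.0001
tool axes in box [[1.0, -0.0, -0.001], [0.001, 0.0, 1.0], [-0.0, -1.0, 0.0]]
```

View pics/wrist16.png

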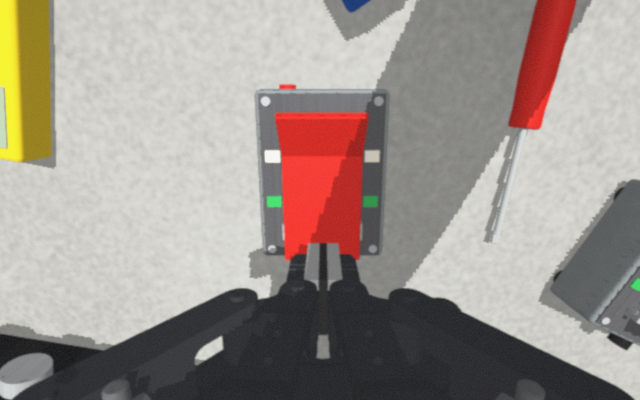

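The guard has dropped shut. I'll lift away and retreat to the clear area on the left, then check from the top and scene cameras.

```bash
python3 -m handwheel '[[[0,0,0,0,-2,0,1],[0,0,0,0,-5,0,1],[0,0,0,0,-9,0,1],[0,0,0,-3,-12,2,1],[0,0,0,-6,-12,6,1],[0,0,0,-10,-12,11,1],[0,0,0,-13,-12,16,1],[0,0,0,-15,-12,21,1],[0,0,0,-16,-12,26,1],[0,0,0,-16,-12,30,1],[0,0,0,-16,-12,34,1],[0,0,0,-16,-12,38,1],[0,0,0,-16,-12,40,1],[0,0,0,-16,-12,40,1],[0,0,0,-16,-12,40,1]]]'
python3 look.py scene:17 top:17; python3 - <<'E'
from look import *
for n,roi in(("top",(340,170,385,222)),("scene",(255,160,297,225))):
  for t in "0","17":
    d=dict(np.load(f"pics/{n}{t}.npz"));x0,y0,x1,y1=roi
    for nm,lo,hi in(("g",(45,80,60),(85,255,255)),("w",(0,0,185),(180,50,255))):
        print(n,t,nm,[(box(ray(d,c,.06))*1e3)[:2].round(1).tolist() for c,a in blobs(d["img"],lo,hi,roi)])
    h=cv2.cvtColor(d["img"][y0:y1,x0:x1],cv2.COLOR_RGB2HSV)
    m=cv2.inRange(h,(0,130,60),(8,255,255))|cv2.inRange(h,(172,130,60),(180,255,255))
    cs,_=cv2.findContours(m,0,2);c=max(cs,key=cv2.contourArea);q=cv2.minAreaRect(c);print(n,t,np.round(q[0]+q[1],1)+np.array([x0,y0,0,0]))
a=np.load("pics/top0.npz")["img"].astype(int);b=np.load("pics/top17.npz")["img"]
cv2.imwrite("pics/topfull17.png",b[:,:,::-1])
E
```

```text
t: 18.95
eef_pos: [0.319, 0.2147, 0.2474]
ee_rot: [-0.704, 0.704, 0.069, -0.069]
force: [-0.8, 0.2, -0.8]
width: 0.0003
t 18.95 tcp box mm [-140.1  400.2  247.4] F box [-0.73  0.37 -0.81] q [ 0.59 -0.28 -0.09  1.77 -0.    0.4 ] w 0.0003
tool axes in box [[1.0, -0.0, -0.002], [0.002, -0.0, 1.0], [-0.0, -1.0, -0.0]]
top 0 g [[16.1, -34.6], [16.0, 33.1]]
top 0 w [[-15.5, -35.7], [-15.9, 32.5]]
top 0 [363.2 196.3  26.8  14.5]
top 17 g [[16.1, -34.6], [16.0, 33.1]]
top 17 w [[-15.5, -35.7], [-15.5, 33.2]]
top 17 [363.2 196.4  26.9  14.5]
scene 0 g [[15.8, -36.8], [15.7, 31.9]]
scene 0 w [[-16.8, -36.3], [-15.8, 31.8]]
scene 0 [273.5 179.5  31.   15. ]
scene 17 g [[15.2, -37.2], [15.7, 31.9]]
scene 17 w [[-16.8, -36.3], [-15.8, 31.8]]
scene 17 [273.5 179.5  31.   15. ]
```

View pics/scene17.png

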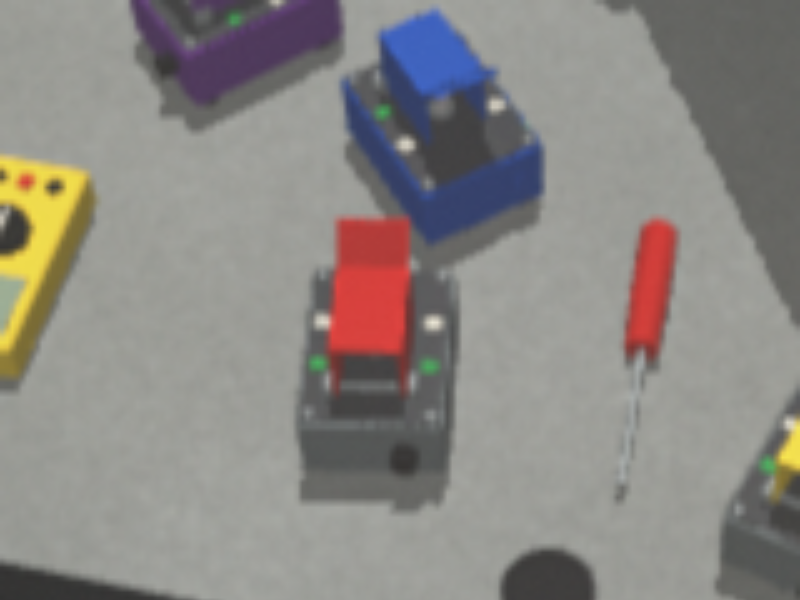

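View pics/topfull17.png

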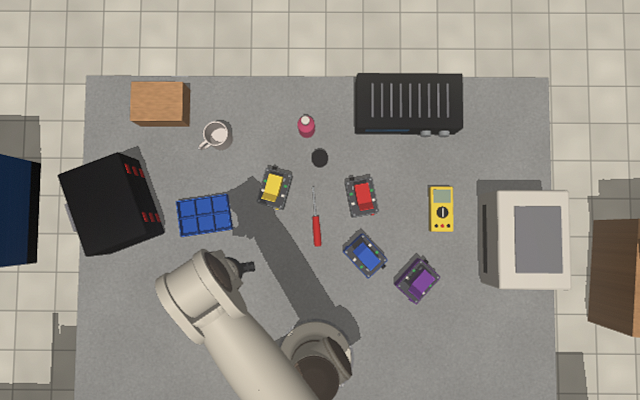

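The guard outline matches the shut one at the start to 0.1 px, and the box marks and bystanders haven't moved. The arm is clear, so I'm handing in.

```bash
python3 -c "
from rig import job
print(job.finish_job())"
```

```text
the job is handed in; nothing more can be done
None
```

The red-guarded box is switched on, with its guard shut again over the toggle. I tipped the guard back with the shut fingertips, pushed the toggle to the green side, pushed the guard forward until it dropped shut, and moved the arm clear. The job was handed in at about 19 s, against the 51 s limit.

**Last checks**
- **Toggle:** before shutting the guard, the wrist view showed the ball at about +9.4 mm, or about +10.7 mm after correcting a 1.3 mm frame offset. Fully on is +11 mm. It is now hidden under the shut guard, so I could not check it again.
- **Guard:** its outline in the top and scene views matches the shut one at the start to within 0.1 px.
- **Box:** its marks show no shift beyond pixel noise (under 1 mm).
- **Everything else:** the other items look unmoved in the final top picture, though I compared those only by eye.

**What disagreed**
- **Fingertip height:** the pictures put the visible fingertip about 25 mm above the reported tool point. My first pass went over the lip without touching it, and I corrected for the offset after that.
- **Push force:** it reached about 8.6 N at the toggle's stop, close to the roughly 9 N at which the box would slide. I backed off, and the box had not moved.

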